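Turn a leaf of the wash-care guide

TASK

Open the wash-care guide on the folding table at its yellow leaf: with your fingertips, push up the blue leaf that lies on top of it (its index tab sticks out on the right), turn it over the spine to the left, and press it gently down until it lies flat on the left-hand pile. Only push it, never pinch it or force it, leave the yellow leaf lying where it is, and do not disturb the other things on the table.

Things in the scene. Friction and masses are not known exactly. Their poses are not given: they have to be found in the camera images.
- guide: wash-care guide fixed to the table: dark base plate 250 x 290 x 6 mm carrying rigid A5 panels that turn between two steel cheek plates (60 mm wide, 60 mm high, 108 mm either way from the middle). Origin on the table under the middle; x runs along the spine, away from the robot, y to the left, z up. A pile of panels lies on either side, 210 mm along x, from 13 to 160 mm from the spine
- spine (a point): middle of the axis on which the blue leaf turns: 48 mm above the table, above the guide's origin; the axis runs along the guide's x axis
- left_pile (a point): middle of the top of the left-hand pile, 46 mm above the table, 87 mm left of the spine, where the blue leaf is to lie; it gives a little when pressed. Short fixed tabs (green, red) stick out of this pile at guide x = +79 and +28 mm, none higher than its top; fixed tabs (red, grey) also stick out of the right-hand pile at x = +79 mm
- blue_leaf (a joint): angle of the blue leaf, uppermost on the right: 0 = flat on the right-hand pile, 1.57 = upright, 3.14 = flat on the left-hand pile (both are stops). May start up to 0.4 raised. Rigid panel 210 x 160 x 4 mm, 150 g, its middle plane through the axis, plus an index tab. Snug pivots hold it at any angle, it does not fall by itself; 1 to 3 N at the tab turns it
- blue_tab (a point): centre of the blue index tab, 171 mm from the axis, at guide x = -79 mm (robot's end). The tab is 44 mm along the spine, 4 mm thick, sticks out 22 mm past the leaf's edge, to 182 mm from the axis. With the leaf flat its underside is 46 mm above the bare table; the pile's side face is 22 mm in from the tab's outer edge. Nothing else stands within 90 mm outside it
- amber_leaf (a joint): angle of the yellow leaf, which lies directly beneath the blue one on the right-hand pile: 0 = flat; it has to stay there. Same panel and pivots as the blue leaf
- amber_tab (a point): centre of the yellow leaf's index tab, same size as the blue one, 43 mm above the table, at guide x = +28 mm, 178 mm right of the spine (outer edge 189 mm); 62 mm of free edge between the two tabs
- detergent_jug: orange detergent jug, 105 x 60 mm, 214 mm high, origin under its centre; leave it alone
- spray_bottle: green spray bottle with white trigger head, 68 mm across, 197 mm high, origin under its centre; leave it alone
- token_jar: amber glass jar with black lid, 72 mm across, 95 mm high, origin under its centre; leave it alone
- measuring_cup: white plastic measuring cup, 72 mm across, 62 mm high, behind the guide, origin under its centre; leave it alone
- stain_stick: small white stain-remover bottle with red cap, 32 mm across, 85 mm high, behind the guide, origin under its centre; leave it alone
- lint_brush: lint-trap brush lying on the table left of the guide, bristles down: blue handle, 185 mm long, head 42 mm wide, 34 mm high, origin under its middle, head towards its +x axis; leave it alone
- clothes_peg: wooden clothes peg lying between robot and guide, 80 mm long, 22 mm wide, 12 mm high, origin under its centre; leave it alone

How it is judged:
By the outcome, as a careful person would: the job done as asked, in the order asked, and still so for the second after the job is handed in, with the robot touching nothing.
It also fails if it takes over 48 s, if anything falls off the work surface, if the arm or the gripper's body presses on something with over 40 N, if the wrist force passes 120 N, or if a joint passes its speed limit or range.

ROBOT

A 6-joint arm with a two-finger parallel gripper is mounted at the origin on the work surface. World frame = base frame: x ahead of the robot, y to its left, z up, the work surface at z = 0. Lengths are in mm, angles in rad, forces in N, time in s.
With the tool pointing down it reaches from about 350 to 775 mm from the base axis. Payload 7.3 kg.
Tool frame: the origin (TCP) lies between the finger pads; the fingertips stand 8 mm ahead of it and the grasp point (between the pads) lies 11 mm behind it; y points along the fingers, z is the direction in which the jaws open and shut, and the axes are right-handed (so a half turn about y gives the same grasp; the last joint's range is limited). The gripper opens to 92 mm and grips with 3 to 60 N. Pads are 19 mm wide; open, the fingers measure 130 mm over their backs; the gripper's body (75 mm by 190 mm) begins 47 mm behind the grasp point.
Start: joints at [-1.451, 0.342, 1.524, -0, 1.275, -0.146], TCP at [137.929, -506.576, 234.741] pointing down, gripper open.
Joint ranges: [-2.53, 2.53], [-0.77, 2.02], [0.04, 2.7], [-1, 4.14], [0.28, 2.66], [-3.11, 3.11]. Speed limits (rad/s): [2.57, 2.57, 3.14, 3.14, 3.14, 3.14].

INTERFACE

Orientations are given as [roll, pitch, yaw] about the fixed x, y, z axes, in that order (R = Rz(yaw) Ry(pitch) Rx(roll)).
In Python, from plant import bot, vision, job gives the robot as it stands. The module is installed in compiled form; this text tells all that it offers.
- The arm moves only by the tool arm_command, never from a script. Its argument "deltas" is a list of rows, each a list of 4 numbers: the shift along the tool's x, y, z in m, then the turn about the tool's y in degrees. In form: [[x, y, z, twist], ...]. A call has 1 to 5 rows; each row shifts and turns the commanded pose from where the row before left it, along the tool's axes as they then stand; what a row does not reach is not made up. A row lasts 1/10 s, in which the tool goes at most 50 mm and 8.59 degrees, less where a joint would pass 70% of its speed; a pose out of reach is approached as far as the arm can. A call is refused whole if a number of a shift passes 0.05 or a number of a turn 8.59, either way. A call with a gripper value outside its range is refused whole. "claw" is the closure in counts, from 0 (fully open) to 255 (shut), set as the call begins (left out, the last holds). The fingers move at their own pace and stop on an object; the grip force is fixed at half the most. Time passes only in rows, so rows that do not move let the fingers close. It gives the time, the measured TCP pose, the force and the opening at its end, in the units of the state.
- bot.get_obs(): the state, without advancing time (a new reading comes with each control period).
- vision.capture(name): name is "side" or "top"; returns a dict with "img" (384x512x3 uint8, red, green, blue), "camera_matrix" (3x3 intrinsics, pixels), "world_to_cam" (4x4, takes a point from world to camera coordinates). Camera axes: x right, y down, z forward; pixel columns grow to the right and rows downward; lengths in mm; the calibration is good to about 2 mm. A picture is of the moment at which its call begins. There is no depth.
- job.close_job(): hands the job in, once; it reports no verdict.
Trained networks look in a picture, given as the dict that the camera call returned (one of the last four; its "shot" number tells which), for a name from the list of things; names that differ only in an ending like _2 or _b are one class to them, and where a whole thing is asked for, a point or a joint stands for the part that bears it (a point fixed in the world has none). Each returns a list of dicts, best first, with "confidence" (0 to 1); they miss things now and then, are a little off and sometimes report something else, mostly with a low value. They report only what shows in the picture. A call takes as long as a camera call.
- vision.find_in(picture, name): "xyz" ([x, y, z] in mm, in the coordinates of the camera as it stood for that picture, good to about 4 mm: the middle of the surface that is visible of it).
- vision.regions_of(picture, name): "mask" (384x512 bool, what is visible of it).
The state is a dict: "time": time; "joint_positions": joint angles; "dq": joint speeds; "tau": joint torques, N m; "tool_pos": TCP position; "tcp_rot": TCP orientation; "contact_force": force on the tool from outside, world axes, zero at the start; "moment": the same for the moment, N m; "grip_width": finger opening in mm.
Only numpy, scipy, OpenCV 4.12 (cv2) and the standard library are available. Lean on these libraries where they do the work, as an engineer would, in place of code of your own. Each camera call takes 0.05 s, during which the arm holds its last target. There are 200 camera calls.

## Working session

There is one attempt and no reset: what is moved stays moved. The work goes in short steps, Python scripts to look and compute and a tool call to move; the robot and the scene stay as the last step left them, time stands still between calls to the robot, and variables do not carry over. Pictures are saved under pics/ and viewed, about 8 in all and at most 12, crops included, and the job is handed in when it is done.

Besides the shell and the picture viewer there is one more tool, called as name(argument=value, ...), one argument or row to a line, values as JSON. arm_command: Moves the arm, as the interface text tells. Its arguments: {"type":"object","properties":{"deltas":{"type":"array","items":{"type":"array","items":{"type":"number"}}},"claw":{"type":"number"}},"required":["deltas"]}

```bash
mkdir -p pics; cat > h.py <<'E'
import numpy as np, cv2
from plant import bot, vision, job
def world(p,c):
    T=np.linalg.inv(p["world_to_cam"]); return (T@np.append(c,1))[:3]
def proj(p,w):
    c=(p["world_to_cam"]@np.append(w,1))[:3]; u=p["camera_matrix"]@c; return u[:2]/u[2]
def ray(p,uv,z):
    T=np.linalg.inv(p["world_to_cam"]); d=T[:3,:3]@np.linalg.inv(p["camera_matrix"])@np.array([*uv,1.]); o=T[:3,3]
    return o+d*(z-o[2])/d[2]
def save(p,n): cv2.imwrite(f"pics/{n}.png",p["img"][:,:,::-1])
E
python3 - <<'E'
from h import *
np.set_printoptions(precision=1,suppress=True)
o=bot.get_obs(); print(o["time"],o["tool_pos"],o["tcp_rot"],o["contact_force"],o["grip_width"])
ims=[]
for n in("top","side"):
    p=vision.capture(n); ims.append(p["img"]); save(p,n+"0")
    print(n,np.linalg.inv(p["world_to_cam"])[:3,3])
    for t in("guide","spine","left_pile","blue_tab","blue_leaf","amber_tab","detergent_jug","spray_bottle","token_jar","measuring_cup","stain_stick","lint_brush","clothes_peg"):
        for r in vision.find_in(p,t)[:2]: print(t,round(r["confidence"],2),world(p,r["xyz"]),proj(p,world(p,r["xyz"])))
E
```

```text
0.0 [ 137.9 -506.1  234. ] [-1.6  0.  -2.9] [-0.1 -0.6 -0.3] 92.15355258014507
top [ 497.5   16.5 1320.3]
guide 0.56 [604.6 -72.8  45.1] [280.7 191.4]
spine 0.88 [602.4 -76.5  44.8] [282.  192.1]
left_pile 0.77 [604.2 -78.8  46. ] [282.9 191.5]
blue_tab 0.79 [ 584.2 -147.1   67.5] [308.  197.5]
blue_tab 0.54 [602.7 -75.5  48.1] [281.8 191.9]
blue_leaf 0.91 [ 582.3 -150.3   65.5] [309.1 198.2]
amber_tab 0.72 [ 581.4 -247.3   42.2] [342.  198.4]
amber_tab 0.56 [ 584.7 -146.7   66.3] [307.8 197.3]
detergent_jug 0.57 [ 576.4 -493.   146.4] [443.7 195.8]
spray_bottle 0.9 [544.1 488.8 129.6] [ 72.  215.4]
token_jar 0.91 [682.  382.4  94.4] [116.1 165. ]
measuring_cup 0.68 [798.3 -47.9  18.2] [270.1 126.8]
stain_stick 0.53 [501.3 369.3  31.4] [127.1 230.6]
stain_stick 0.48 [ 748.7 -150.2   55.7] [306.9 140.2]
lint_brush 0.95 [501.5 372.6  32.3] [125.9 230.6]
clothes_peg 0.52 [449.3 -23.1  12.4] [264.1 246. ]
side [ 482.8 -820.6  994.4]
guide 0.95 [ 609.6 -120.2   44.3] [268.3 220.7]
spine 0.84 [ 608.7 -119.5   40.9] [267.9 221.2]
spine 0.6 [541.6 482.3 112. ] [225.4  91.1]
left_pile 0.63 [ 606.1 -116.9   46.4] [266.9 219.6]
blue_tab 0.8 [ 583.5 -158.    70.7] [261.7 226.7]
blue_leaf 0.97 [ 584.1 -153.5   71.7] [261.7 225.2]
amber_tab 0.66 [ 581.  -222.    46.1] [264.4 249.7]
detergent_jug 0.77 [ 567.3 -536.2  145.6] [281.9 348.9]
spray_bottle 0.82 [539.6 482.1 112.7] [224.9  91. ]
token_jar 0.95 [680.7 366.5  68.1] [265.2 114.4]
measuring_cup 0.98 [793.1 -41.2  41.9] [320.2 194.5]
stain_stick 0.72 [ 755.  -165.4   51.5] [318.7 225. ]
lint_brush 0.85 [506.7 371.3  35.3] [220.7 125.1]
clothes_peg 0.71 [447.7 -27.7  10.9] [214.1 210.7]
```

```bash
ls pics
```

```text
side0.png
top0.png
```

```bash
python3 - <<'E'
import cv2,numpy as np
a=cv2.imread("pics/top0.png")[110:270,170:400];b=cv2.imread("pics/side0.png")[130:300,150:380]
cv2.imwrite("pics/a.png",cv2.resize(a,None,fx=3.4,fy=3.4,interpolation=2));cv2.imwrite("pics/b.png",cv2.resize(b,None,fx=3.4,fy=3.4,interpolation=2))
E
```

```text
(no output)
```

View pics/a.png

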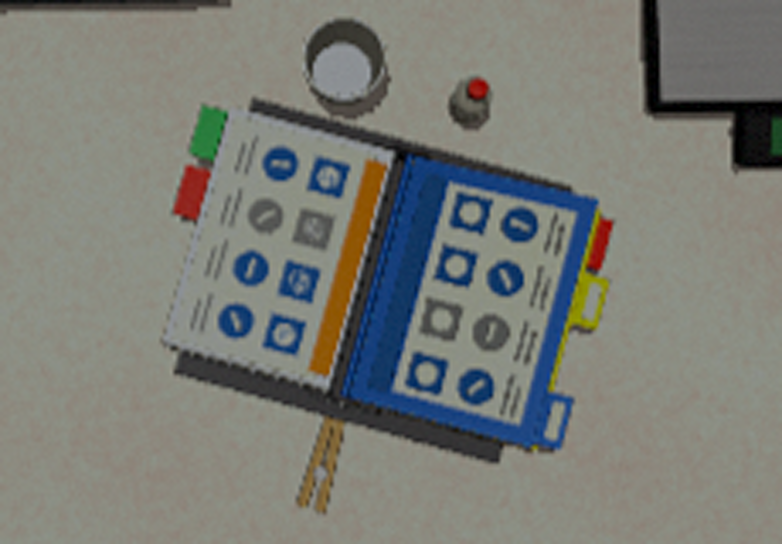

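View pics/b.png

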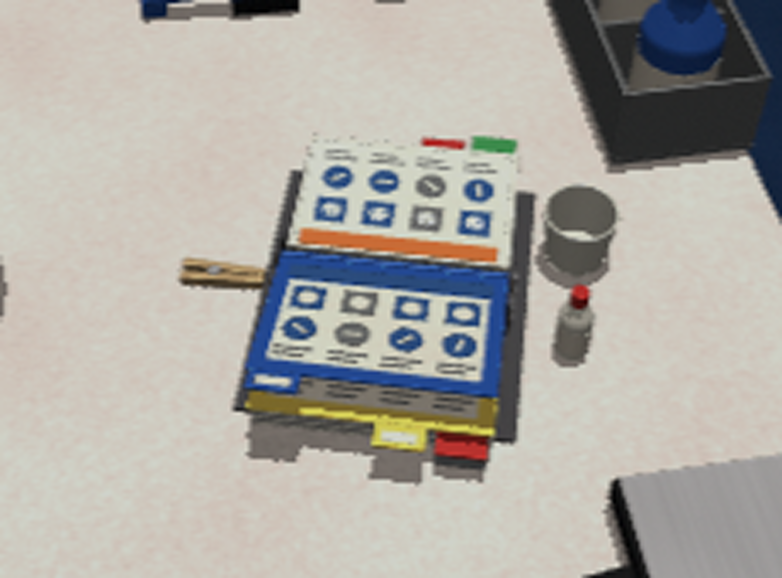

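The top view shows the left pile's corners in the crop at (228,108), (163,345) and (330,392), and the blue leaf's outer edge from (597,198) to (530,445). In both views the leaf is slightly raised, with its tab at the robot's end. Next I'll fit the guide pose and leaf angle to these corners.

```bash
cat > fit.py <<'E'
from h import *
from scipy.optimize import least_squares
L=lambda x,r:("L",x,r)
top={(105,160,46):(228,108),(-105,160,46):(163,345),(-105,13,46):(330,392),(-125,145,6):(173,374),(-125,-145,6):(498,462),
 L(105,160):(597,199),L(-105,160):(532,446),L(-57,182):(574,397),L(-101,182):(561,448)}
side={L(105,160):(499,393),L(-101,182):(248,392),L(-57,182):(298,392),(105,160,46):(517,142),(-125,-145,6):(235,410),(125,145,6):(533,193)}
P={n:vision.capture(n) for n in("top","side")}
def W(k,q):
    x,y,a,t=q
    if k[0]=="L": g=np.array([k[1],-k[2]*np.cos(t),48+k[2]*np.sin(t)])
    else: g=np.array(k,float)
    c,s=np.cos(a),np.sin(a); return np.array([x+c*g[0]-s*g[1],y+s*g[0]+c*g[1],g[2]])
def res(q):
    o=[]
    for n,d,off in(("top",top,(170,110)),("side",side,(150,130))):
        for k,v in d.items(): o+=list(proj(P[n],W(k,q))-(np.array(v)/3.4+off))
    return np.array(o)
if __name__=="__main__":
    np.set_printoptions(precision=2,suppress=True)
    s=least_squares(res,[600,-77,-.25,.2],loss="soft_l1"); q=s.x
    print("pose",q); print(res(q).reshape(-1,2))
    print("tab",W(L(-79,171),q),"edge",W(L(-79,182),q)); np.save("q.npy",q)
    o=bot.get_obs(); print(o["tcp_rot"],o["time"])
E
python3 fit.py
```

```text
pose [607.24 -72.93  -0.28   0.25]
[[-0.79 -0.89]
 [-1.03 -0.06]
 [-0.17 -0.42]
 [ 0.17 -0.11]
 [ 0.52 -0.11]
 [ 0.06 -1.35]
 [ 0.35 -0.46]
 [ 0.26 -1.  ]
 [ 0.1  -0.38]
 [-0.62  0.88]
 [-1.76 -1.18]
 [-0.79  0.47]
 [-0.55  2.81]
 [-1.37 -0.06]
 [-0.47 -0.46]]
tab [ 485.19 -210.21   89.71] edge [ 482.22 -220.46   92.39]
[-1.57 -0.   -2.88] 1.5
```

arm_command(
  deltas=[
    [0, 0, 0, 8],
    [0, 0, 0, 8],
    [0, 0, 0, 8],
    [0, 0, 0, 6.7],
    [0, 0, 0, 0],
  ],
  claw=255,
)

```text
time: 2.0
tool_pos: [137.9, -506.6, 234.8]
tcp_rot: [-1.571, 0.0, 2.871]
contact_force: [0.3, -0.3, -0.4]
grip_width: 56.2
```

```bash
cat > go.py <<'E'
import sys
from h import *
from fit import W
from scipy.spatial.transform import Rotation as Ro
np.set_printoptions(precision=3,suppress=True)
q=np.load("q.npy"); o=bot.get_obs(); R=Ro.from_euler("xyz",o["tcp_rot"]).as_matrix()
c,s=np.cos(q[2]),np.sin(q[2]); d=o["tool_pos"]-np.array([q[0],q[1],0])
print("t",o["time"],"guide tcp",np.array([c*d[0]+s*d[1],-s*d[0]+c*d[1],d[2]]),"F",o["contact_force"],"yawerr deg",np.degrees((o["tcp_rot"][2]-q[2]-np.pi+np.pi)%(2*np.pi)-np.pi),"w",o["grip_width"])
for a in sys.argv[1:]:
    g=np.array(eval(a),float); print(a,"delta tool",R.T@(W(g,q)-o["tool_pos"])/1000)
E
python3 go.py "(-79,-245,234)"
```

```text
t 2.1 guide tcp [-329.997 -547.163  234.749] F [-0.469  0.405 -0.519] yawerr deg 0.8776169444147063 w 48.36739400952046
(-79,-245,234) delta tool [-0.256  0.001 -0.298]
```

arm_command(
  deltas=[
    [-0.026, 0, -0.03, 0.9],
    [-0.026, 0, -0.03, 0],
    [-0.026, 0, -0.03, 0],
    [-0.026, 0, -0.03, 0],
    [-0.026, 0, -0.03, 0],
  ],
)

```text
time: 2.6
tool_pos: [305.8, -397.8, 234.9]
tcp_rot: [-1.571, 0.0, 2.859]
contact_force: [-0.3, -0.0, 0.5]
grip_width: 8.0
```

arm_command(
  deltas=[
    [-0.026, 0, -0.03, 0],
    [-0.026, 0, -0.03, 0],
    [-0.026, 0, -0.03, 0],
    [-0.026, 0, -0.03, 0],
    [-0.026, 0, -0.03, 0],
  ],
)

```text
time: 3.1
tool_pos: [472.9, -290.4, 234.8]
tcp_rot: [-1.571, 0.0, 2.859]
contact_force: [0.5, -0.5, 0.2]
grip_width: 0.3
```

```bash
sed -i 's/^P={n.*$/P={}/; s/^if __name__.*$/&\n    P.update({n:vision.capture(n) for n in("top","side")})/' fit.py; python3 go.py "(-79,-240,88)" "(-79,-225,88)" "(-79,-197,88)"
```

```text
t 3.1 guide tcp [ -68.473 -246.274  234.795] F [ 0.533 -0.492  0.15 ] yawerr deg -0.03361265395866272 w 0.30878657069512794
(-79,-240,88) delta tool [ 0.011  0.147 -0.006]
(-79,-225,88) delta tool [ 0.011  0.147 -0.021]
(-79,-197,88) delta tool [ 0.011  0.147 -0.049]
```

arm_command(
  deltas=[
    [0.011, 0.04, 0, 0],
    [0, 0.04, 0, 0],
    [0, 0.037, 0, 0],
    [0, 0.03, 0, 0],
    [0, 0, -0.021, 0],
  ],
)

```text
time: 3.6
tool_pos: [464.6, -268.1, 83.5]
tcp_rot: [-1.573, -0.007, 2.857]
contact_force: [0.8, -0.0, 0.9]
grip_width: 0.5
```

arm_command(
  deltas=[
    [0, 0, -0.008, 0],
    [0, 0, -0.008, 0],
    [0, 0, -0.004, 0],
    [0, 0, 0, 0],
  ],
)

```text
time: 4.0
tool_pos: [473.1, -249.0, 88.5]
tcp_rot: [-1.57, 0.002, 2.857]
contact_force: [0.2, -0.1, -0.1]
grip_width: 0.4
```

```bash
python3 - <<'E'
from h import *
for n in("side","top"):
    p=vision.capture(n); save(p,n+"1")
a=cv2.imread("pics/side1.png")[170:290,190:330];b=cv2.imread("pics/top1.png")[170:290,270:390]
f=lambda x:cv2.resize(x,(400,400),interpolation=2)
cv2.imwrite("pics/c.png",np.hstack([f(a),f(b)]))
E
python3 go.py
```

```text
t 4.1 guide tcp [ -79.881 -207.009   88.279] F [-0.365 -0.827 -0.582] yawerr deg -0.18087823718653212 w 0.38910028617307435
```

View pics/c.png

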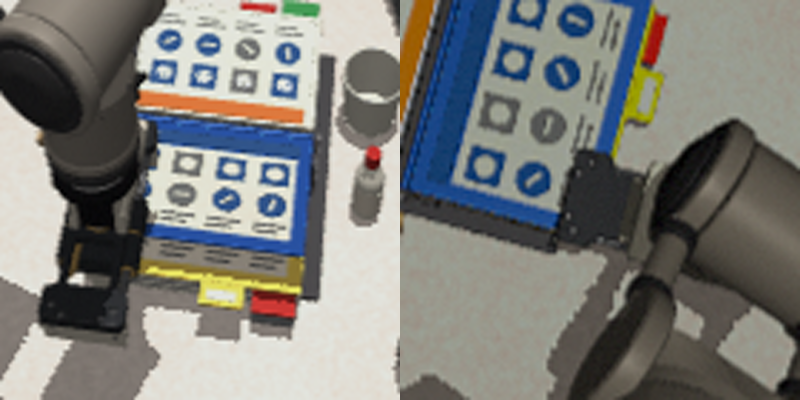

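The gripper is just outside the blue tab and the amber tab is well clear of it. I'll creep in until it touches.

arm_command(
  deltas=[
    [0, 0, -0.005, 0],
    [0, 0, -0.003, 0],
    [0, 0, -0.003, 0],
    [0, 0, 0, 0],
  ],
)

```text
time: 4.5
tool_pos: [475.8, -238.1, 87.7]
tcp_rot: [-1.571, -0.0, 2.856]
contact_force: [-0.1, 0.4, 1.1]
grip_width: 0.4
```

arm_command(
  deltas=[
    [0, 0, -0.003, 0],
    [0, 0, 0, 0],
  ],
)

```text
time: 4.7
tool_pos: [476.6, -235.4, 87.7]
tcp_rot: [-1.571, -0.0, 2.856]
contact_force: [-0.5, 0.9, 0.1]
grip_width: 0.6
```

arm_command(
  deltas=[
    [0, 0, -0.003, 0],
    [0, 0, 0, 0],
  ],
)

```text
time: 4.9
tool_pos: [477.3, -233.5, 88.0]
tcp_rot: [-1.569, 0.001, 2.856]
contact_force: [-1.1, -3.7, 0.9]
grip_width: 0.1
```

arm_command(
  deltas=[
    [0, 0, -0.001, 0],
    [0, -0.005, -0.002, 0],
    [0, -0.005, -0.002, 0],
    [0, 0, 0, 0],
  ],
)

```text
time: 5.3
tool_pos: [479.3, -227.7, 98.5]
tcp_rot: [-1.571, 0.001, 2.856]
contact_force: [-0.5, -1.2, -1.1]
grip_width: 0.3
```

```bash
python3 go.py
```

```text
t 5.3 guide tcp [ -79.764 -184.24    98.467] F [-0.47  -1.228 -1.149] yawerr deg -0.18563711633923333 w 0.2911875608210612
```

arm_command(
  deltas=[
    [0, -0.01, -0.004, 0],
    [0, -0.01, -0.005, 0],
    [0, -0.01, -0.006, 0],
    [0, 0, 0, 0],
  ],
)

```text
time: 5.7
tool_pos: [484.2, -213.1, 129.6]
tcp_rot: [-1.57, 0.003, 2.857]
contact_force: [0.6, -0.6, -0.0]
grip_width: 0.4
```

```bash
python3 go.py; python3 - <<'E'
from h import *
p=vision.capture("side"); save(p,"side2"); b=vision.capture("top"); save(b,"top2")
f=lambda x:cv2.resize(x,(400,400),interpolation=2)
cv2.imwrite("pics/d.png",np.hstack([f(cv2.imread("pics/side2.png")[150:290,190:330]),f(cv2.imread("pics/top2.png")[150:290,250:390])]))
E
```

```text
t 5.7 guide tcp [ -79.17  -168.939  129.641] F [ 0.601 -0.609 -0.014] yawerr deg -0.14565341338147855 w 0.393895337252592
```

View pics/d.png

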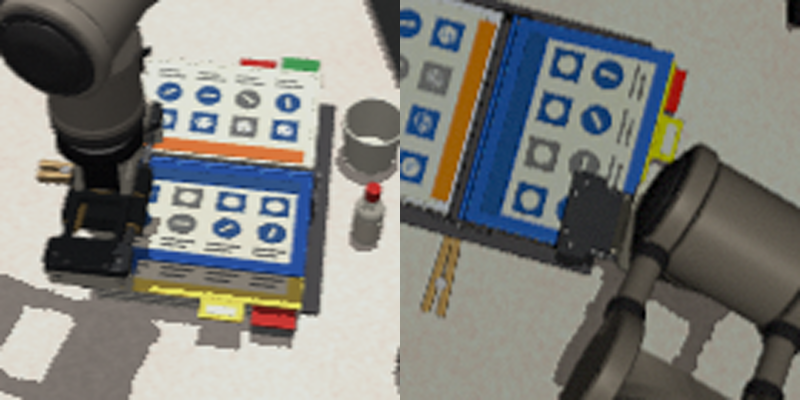

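```bash
python3 - <<'E'
from fit import *
q=np.load("q.npy"); print(q)
P.update({n:vision.capture(n) for n in("top","side")})
for t in np.arange(.2,.6,.05): print(round(t,2),proj(P["side"],W(L(105,160),[*q[:3],t])),proj(P["top"],W(L(105,160),[*q[:3],t])),182*np.cos(t),48+182*np.sin(t))
E
```

```text
[ 6.07235712e+02 -7.29297476e+01 -2.82156209e-01  2.46379683e-01]
0.2 [295.94424325 248.40762218] [345.66516714 167.69144842] 178.37211716710598 84.15781820470114
0.25 [296.15817298 246.31153244] [345.63833128 167.13725234] 176.34206075133733 93.02752058432318
0.3 [296.38092028 244.099024  ] [345.46692765 166.54481761] 173.87124102086028 101.7846776123638
0.35 [296.61182295 241.77632107] [345.14873839 165.91509257] 170.96583373822295 110.40740095689215
0.4 [296.85016768 239.35027994] [344.68196002 165.24918542] 167.63310090852508 118.87413830017438
0.45 [297.09519307 236.82836452] [344.06523861 164.54836871] 163.8813726281872 127.1637272082439
0.5 [297.34609324 234.21861498] [343.29770437 163.81408294] 159.72002626404785 135.25544802596494
0.55 [297.60202201 231.52960942] [342.37900497 163.04793896] 155.15946301483007 143.12907566537996
```

The leaf rose to about 0.35 rad, then the tip slipped up past the tab. Inward pushing clearly turns it at only about 4 N, so I'll back out, go lower and push mainly inward.

arm_command(
  deltas=[
    [0, 0, 0.02, 0],
    [0, 0, 0.02, 0],
    [0, 0.018, 0, 0],
    [0, 0.018, 0, 0],
    [0, 0, -0.01, 0],
  ],
)

```text
time: 6.4
tool_pos: [472.9, -242.2, 89.3]
tcp_rot: [-1.572, -0.005, 2.854]
contact_force: [-0.1, -0.3, -0.4]
grip_width: 0.1
```

arm_command(
  deltas=[
    [0, 0, -0.01, 0],
    [0, 0, -0.004, 0],
    [0, -0.001, -0.003, 0],
    [0, -0.002, -0.003, 0],
    [0, 0, 0, 0],
  ],
)

```text
time: 6.9
tool_pos: [481.0, -225.1, 96.7]
tcp_rot: [-1.566, 0.004, 2.857]
contact_force: [-4.6, -9.1, 2.3]
grip_width: 0.3
```

```bash
python3 go.py
```

```text
t 6.9 guide tcp [ -78.891 -181.257   96.686] F [-4.556 -9.079  2.314] yawerr deg -0.11137371651760009 w 0.2627073403403615
```

arm_command(
  deltas=[
    [0, -0.004, -0.001, 0],
    [0, -0.004, -0.002, 0],
    [0, 0, 0, 0],
  ],
)

```text
time: 7.2
tool_pos: [481.8, -219.7, 103.8]
tcp_rot: [-1.571, 0.002, 2.857]
contact_force: [-0.3, -0.6, 0.1]
grip_width: 0.3
```

```bash
cat > th.py <<'E'
from fit import *
q=np.load("q.npy"); P.update({"side":vision.capture("side")}); im=P["side"]["img"]
# blue far part of leaf: lowest blue pixels near far outer corner
hsv=cv2.cvtColor(im,cv2.COLOR_RGB2HSV); m=cv2.inRange(hsv,(105,120,60),(125,255,255))
def score(t):
    s=0
    for x in np.arange(20,100,8):
        uv=[proj(P["side"],W(L(x,r),[*q[:3],t])) for r in (154,166)]
        a,b=[m[int(round(v)),int(round(u))]>0 for u,v in uv]; s+=int(a)-int(b)
    return s
ts=np.arange(.15,3.2,.02); sc=np.array([score(t) for t in ts]); print("theta",np.round(ts[sc>=sc.max()-1],2),sc.max())
E
python3 go.py; python3 th.py
```

```text
t 7.2 guide tcp [ -79.639 -175.948  103.823] F [-0.272 -0.586  0.114] yawerr deg -0.1597883116087806 w 0.3106847959228787
theta [0.23 0.25] 10
```

```bash
python3 - <<'E'
from fit import *
q=np.load("q.npy"); P["side"]=vision.capture("side"); save(P["side"],"side3"); 
for n in("side0","side1","side2","side3"):
    im=cv2.imread(f"pics/{n}.png")[:,:,::-1]; m=cv2.inRange(cv2.cvtColor(im,cv2.COLOR_RGB2HSV),(105,120,60),(125,255,255))
    r=[]
    for u in (275,280,285,290): r.append(np.where(m[200:270,u])[0].max()+200)
    print(n,r,[tuple(im[r[1]+k,280]) for k in range(-2,5)] if n in("side0","side2") else "")
for t in(.15,.2,.25,.3,.35):
  a,b=[proj(P["side"],W(L(x,160),[*q[:3],t])) for x in(0,105)]; print(t,np.round(a[1]+(np.array([275,280,285,290])-a[0])*(b-a)[1]/(b-a)[0],1))
f=lambda x:cv2.resize(x,None,fx=6,fy=6,interpolation=0)
cv2.imwrite("pics/e.png",np.hstack([f(cv2.imread(f"pics/{n}.png")[205:265,240:305]) for n in("side0","side3")]))
E
```

```text
side0 [np.int64(244), np.int64(244), np.int64(245), np.int64(246)] [(np.uint8(36), np.uint8(72), np.uint8(144)), (np.uint8(36), np.uint8(72), np.uint8(144)), (np.uint8(42), np.uint8(82), np.uint8(158)), (np.uint8(49), np.uint8(60), np.uint8(80)), (np.uint8(116), np.uint8(111), np.uint8(102)), (np.uint8(59), np.uint8(58), np.uint8(57)), (np.uint8(120), np.uint8(113), np.uint8(104))]
side1 [np.int64(244), np.int64(244), np.int64(245), np.int64(246)] 
side2 [np.int64(244), np.int64(244), np.int64(245), np.int64(246)] [(np.uint8(41), np.uint8(80), np.uint8(157)), (np.uint8(41), np.uint8(80), np.uint8(158)), (np.uint8(48), np.uint8(90), np.uint8(173)), (np.uint8(54), np.uint8(66), np.uint8(88)), (np.uint8(126), np.uint8(121), np.uint8(111)), (np.uint8(66), np.uint8(65), np.uint8(63)), (np.uint8(131), np.uint8(124), np.uint8(114))]
side3 [np.int64(244), np.int64(244), np.int64(245), np.int64(246)] 
0.15 [248.2 248.7 249.3 249.8]
0.2 [246.2 246.7 247.3 247.8]
0.25 [244.1 244.6 245.1 245.7]
0.3 [241.9 242.4 242.9 243.4]
0.35 [239.6 240.1 240.6 241.1]
```

View pics/e.png

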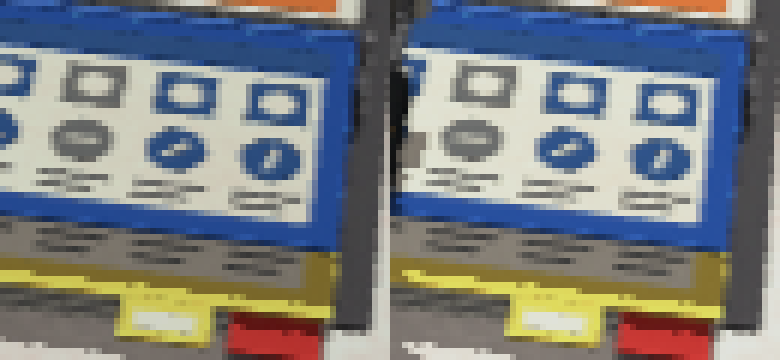

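The leaf hasn't moved: edge pixels match the start, and θ is still 0.245. The tip had slid up past the tab. I'll re-engage with the tip much lower, so a firm inward contact can drag the tab upward over a longer stroke.

arm_command(
  deltas=[
    [0, 0, 0.025, 0],
    [0, 0.017, 0, 0],
    [0, 0.017, 0, 0],
    [0, 0, -0.006, 0],
    [0, 0, 0, 0],
  ],
)

```text
time: 7.8
tool_pos: [475.8, -237.6, 68.7]
tcp_rot: [-1.571, -0.001, 2.857]
contact_force: [0.9, -0.7, -0.4]
grip_width: 0.4
```

arm_command(
  deltas=[
    [0, 0, -0.005, 0],
    [0, 0, -0.003, 0],
    [0, 0, 0, 0],
  ],
)

```text
time: 8.1
tool_pos: [477.1, -235.6, 70.7]
tcp_rot: [-1.562, 0.002, 2.858]
contact_force: [-13.4, -21.0, 4.5]
grip_width: 0.3
```

```bash
python3 go.py
```

```text
t 8.1 guide tcp [ -79.677 -192.472   70.699] F [-13.42  -21.015   4.504] yawerr deg -0.0854561703550036 w 0.2862406878414163
```

arm_command(
  deltas=[
    [0, -0.001, 0.003, 0],
  ],
)

```text
time: 8.2
tool_pos: [476.9, -236.0, 71.2]
tcp_rot: [-1.567, 0.002, 2.856]
contact_force: [-0.6, -1.1, -1.1]
grip_width: 0.5
```

arm_command(
  deltas=[
    [0, -0.004, -0.001, 0],
  ],
)

```text
time: 8.3
tool_pos: [477.3, -234.8, 74.9]
tcp_rot: [-1.568, 0.002, 2.856]
contact_force: [-4.7, -7.8, 1.4]
grip_width: 0.0
```

arm_command(
  deltas=[
    [0, -0.004, -0.001, 0],
  ],
)

```text
time: 8.4
tool_pos: [477.6, -233.7, 79.1]
tcp_rot: [-1.567, 0.002, 2.856]
contact_force: [-4.7, -7.7, 1.2]
grip_width: 0.4
```

```bash
python3 go.py;python3 th.py
```

```text
t 8.4 guide tcp [ -79.726 -190.519   79.084] F [-4.676 -7.71   1.208] yawerr deg -0.18314854838995964 w 0.40262295039648366
theta [0.29 0.31] 10
```

It works: θ is now about 0.30 at 9 N. I'll continue along the arc.

arm_command(
  deltas=[
    [0, -0.004, -0.0013, 0],
    [0, -0.004, -0.0013, 0],
  ],
)

```text
time: 8.65
tool_pos: [478.4, -231.2, 87.2]
tcp_rot: [-1.567, 0.002, 2.857]
contact_force: [-5.5, -9.2, 1.7]
grip_width: 0.1
```

arm_command(
  deltas=[
    [0, -0.004, -0.0015, 0],
    [0, -0.004, -0.0015, 0],
  ],
)

```text
time: 8.85
tool_pos: [479.3, -228.3, 95.4]
tcp_rot: [-1.567, 0.002, 2.857]
contact_force: [-5.5, -7.8, 2.3]
grip_width: 0.5
```

```bash
python3 go.py;python3 th.py
```

```text
t 8.85 guide tcp [ -79.647 -184.872   95.369] F [-5.464 -7.833  2.256] yawerr deg -0.16816308607840771 w 0.5223566566138675
theta [0.39] 7
```

arm_command(
  deltas=[
    [0, -0.006, -0.0026, 0],
    [0, -0.006, -0.0028, 0],
  ],
)

```text
time: 9.1
tool_pos: [480.8, -223.2, 107.4]
tcp_rot: [-1.567, 0.002, 2.856]
contact_force: [-5.3, -9.1, 2.3]
grip_width: 0.4
```

arm_command(
  deltas=[
    [0, -0.006, -0.003, 0],
    [0, -0.006, -0.0032, 0],
  ],
)

```text
time: 9.3
tool_pos: [482.7, -217.1, 119.6]
tcp_rot: [-1.567, 0.002, 2.856]
contact_force: [-4.7, -6.9, 3.2]
grip_width: 0.3
```

```bash
python3 go.py;python3 th.py
```

```text
t 9.3 guide tcp [ -79.517 -173.115  119.634] F [-4.698 -6.936  3.164] yawerr deg -0.17699803351197946 w 0.25131137234189466
theta [0.53] 9
```

arm_command(
  deltas=[
    [0, -0.0078, -0.0048, 0],
    [0, -0.0075, -0.0051, 0],
    [0, -0.0072, -0.0055, 0],
  ],
)

```text
time: 9.65
tool_pos: [487.2, -202.1, 142.4]
tcp_rot: [-1.567, 0.003, 2.856]
contact_force: [-3.1, -6.2, 3.6]
grip_width: 0.2
```

arm_command(
  deltas=[
    [0, -0.007, -0.0059, 0],
    [0, -0.0067, -0.0062, 0],
    [0, -0.0063, -0.0065, 0],
  ],
)

```text
time: 9.95
tool_pos: [492.6, -184.0, 162.6]
tcp_rot: [-1.567, 0.004, 2.856]
contact_force: [-3.3, -5.8, 4.4]
grip_width: 0.4
```

```bash
python3 go.py;python3 th.py
```

```text
t 9.95 guide tcp [ -79.173 -138.543  162.581] F [-3.265 -5.779  4.386] yawerr deg -0.1905107292477243 w 0.42841785971697766
theta [0.27 0.51 0.63 0.73] 5
```

arm_command(
  deltas=[
    [0, -0.006, -0.0068, 0],
    [0, -0.0057, -0.0071, 0],
    [0, -0.0053, -0.0074, 0],
    [0, -0.0049, -0.0077, 0],
    [0, -0.0045, -0.0079, 0],
  ],
)

```text
time: 10.5
tool_pos: [503.0, -147.0, 187.7]
tcp_rot: [-1.57, 0.002, 2.856]
contact_force: [0.5, -1.9, 2.7]
grip_width: 0.1
```

arm_command(
  deltas=[
    [0, -0.0041, -0.0081, 0],
    [0, -0.0037, -0.0083, 0],
    [0, -0.0033, -0.0085, 0],
    [0, -0.0029, -0.0086, 0],
    [0, 0, 0, 0],
  ],
)

```text
time: 11.0
tool_pos: [512.1, -113.7, 200.6]
tcp_rot: [-1.571, -0.001, 2.857]
contact_force: [-0.5, 0.3, -0.5]
grip_width: 0.3
```

```bash
python3 go.py; python3 - <<'E'
from h import *
f=lambda x:cv2.resize(x,(400,400),interpolation=2)
p=vision.capture("side"); b=vision.capture("top")
cv2.imwrite("pics/f.png",np.hstack([f(p["img"][110:290,170:350]),f(b["img"][110:290,200:380])])[:,:,::-1])
E
```

```text
t 11.0 guide tcp [-80.044 -65.608 200.637] F [-0.462  0.331 -0.508] yawerr deg -0.12265746635317094 w 0.33383078878145545
```

View pics/f.png

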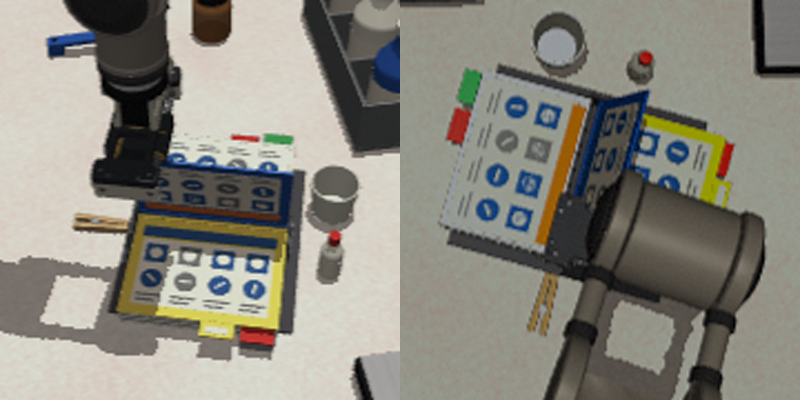

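The picture shows the blue leaf nearly upright, resting ahead of the fingers, with the yellow leaf flat. I'll carry on left over the spine.

arm_command(
  deltas=[
    [0, 0, -0.01, 0],
    [0, 0, -0.01, 0],
    [0, 0, -0.01, 0],
    [0, 0, -0.01, 0],
    [0, 0, -0.008, 0],
  ],
)

```text
time: 11.6
tool_pos: [525.8, -67.9, 200.6]
tcp_rot: [-1.571, 0.0, 2.857]
contact_force: [-0.2, -1.4, 0.5]
grip_width: 0.4
```

arm_command(
  deltas=[
    [0, 0.0003, -0.0072, 0],
    [0, 0.0004, -0.0073, 0],
    [0, 0.001, -0.0072, 0],
    [0, 0.0012, -0.0071, 0],
    [0, 0.0017, -0.007, 0],
  ],
)

```text
time: 12.1
tool_pos: [535.7, -34.2, 195.9]
tcp_rot: [-1.571, 0.0, 2.856]
contact_force: [0.4, -0.5, 0.3]
grip_width: 0.3
```

```bash
python3 go.py
```

```text
t 12.1 guide tcp [-79.473  17.303 195.882] F [ 0.412 -0.47   0.27 ] yawerr deg -0.2092983036876151 w 0.3153572452144877
```

arm_command(
  deltas=[
    [0, 0.003, -0.0095, 0],
    [0, 0.0035, -0.0093, 0],
    [0, 0.004, -0.009, 0],
    [0, 0.005, -0.0088, 0],
    [0, 0.0055, -0.0085, 0],
  ],
)

```text
time: 12.6
tool_pos: [548.4, 9.4, 174.5]
tcp_rot: [-1.571, -0.0, 2.856]
contact_force: [-0.4, -1.2, 0.3]
grip_width: 0.5
```

arm_command(
  deltas=[
    [0, 0.006, -0.0078, 0],
    [0, 0.0065, -0.0074, 0],
    [0, 0.007, -0.007, 0],
    [0, 0.0075, -0.0065, 0],
    [0, 0, 0, 0],
  ],
)

```text
time: 13.1
tool_pos: [555.8, 36.9, 146.6]
tcp_rot: [-1.57, -0.002, 2.857]
contact_force: [-1.0, -0.6, -0.3]
grip_width: 0.6
```

```bash
python3 go.py; python3 - <<'E'
from h import *
f=lambda x:cv2.resize(x,(400,400),interpolation=2)
p=vision.capture("side"); b=vision.capture("top")
cv2.imwrite("pics/g.png",np.hstack([f(p["img"][110:290,170:350]),f(b["img"][110:290,180:360])])[:,:,::-1])
E
```

```text
t 13.1 guide tcp [-79.966  91.163 146.574] F [-1.049 -0.605 -0.26 ] yawerr deg -0.16392412788950297 w 0.5785568917893452
```

View pics/g.png

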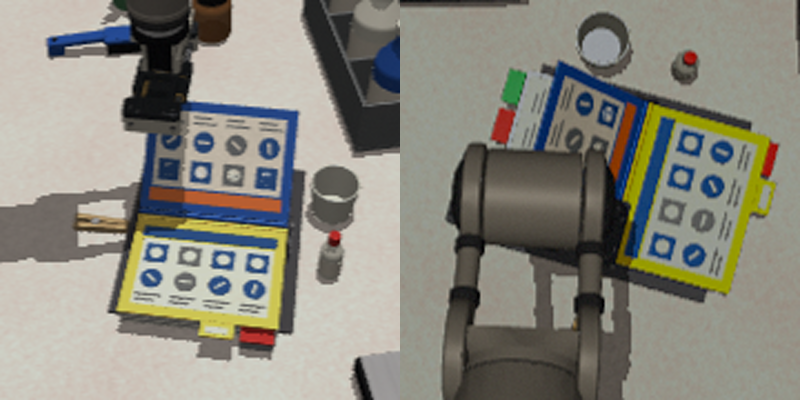

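The leaf is leaning over to the left at about 45°, and the yellow leaf is still flat. I'll continue down.

arm_command(
  deltas=[
    [0, 0.0075, -0.006, 0],
    [0, 0.008, -0.005, 0],
    [0, 0.0085, -0.0045, 0],
    [0, 0.009, -0.004, 0],
    [0, 0.009, -0.003, 0],
  ],
)

```text
time: 13.7
tool_pos: [562.7, 58.1, 105.0]
tcp_rot: [-1.571, -0.0, 2.856]
contact_force: [0.8, 0.4, 0.4]
grip_width: 0.3
```

arm_command(
  deltas=[
    [0, 0.009, -0.002, 0],
    [0, 0.009, -0.0015, 0],
    [0, 0.009, -0.001, 0],
    [0, 0.006, 0, 0],
    [0, 0, 0, 0],
  ],
)

```text
time: 14.2
tool_pos: [563.3, 61.8, 71.9]
tcp_rot: [-1.57, -0.002, 2.856]
contact_force: [-0.1, 0.4, -0.1]
grip_width: 0.5
```

arm_command(
  deltas=[
    [0, 0.004, 0, 0],
    [0, 0.003, 0, 0],
    [0, 0, 0, 0],
  ],
)

```text
time: 14.5
tool_pos: [563.9, 61.9, 65.8]
tcp_rot: [-1.571, -0.0, 2.856]
contact_force: [-0.6, -0.4, 0.4]
grip_width: 0.7
```

```bash
python3 go.py
```

```text
t 14.5 guide tcp [-79.17  117.426  65.788] F [-0.621 -0.365  0.375] yawerr deg -0.20951029975041777 w 0.6860724274805416
```

arm_command(
  deltas=[
    [0, 0.003, 0, 0],
    [0, 0.003, 0, 0],
    [0, 0, 0, 0],
  ],
)

```text
time: 14.8
tool_pos: [563.8, 62.0, 59.6]
tcp_rot: [-1.571, -0.001, 2.856]
contact_force: [0.3, -0.3, -0.2]
grip_width: 0.1
```

arm_command(
  deltas=[
    [0, 0.001, 0, 0],
    [0, 0.0, 0, 0],
  ],
)

```text
time: 15.0
tool_pos: [563.9, 62.0, 58.9]
tcp_rot: [-1.571, -0.0, 2.856]
contact_force: [0.5, -0.5, 0.5]
grip_width: 0.7
```

arm_command(
  deltas=[
    [0, 0.001, 0, 0],
    [0, 0.0, 0, 0],
  ],
)

```text
time: 15.2
tool_pos: [564.1, 62.0, 58.3]
tcp_rot: [-1.571, 0.0, 2.856]
contact_force: [0.0, -0.1, 3.0]
grip_width: 0.4
```

arm_command(
  deltas=[
    [0, 0.001, 0, 0],
    [0, 0.0, 0, 0],
  ],
)

```text
time: 15.4
tool_pos: [564.1, 62.0, 58.1]
tcp_rot: [-1.571, 0.001, 2.856]
contact_force: [-3.5, -0.1, 9.6]
grip_width: 0.3
```

arm_command(
  deltas=[
    [0, 0.0005, 0, 0],
    [0, 0.0, 0, 0],
    [0, 0, 0, 0],
  ],
)

```text
time: 15.7
tool_pos: [564.2, 62.0, 58.1]
tcp_rot: [-1.571, 0.001, 2.856]
contact_force: [-4.6, -0.5, 12.9]
grip_width: 0.8
```

The leaf is pressed flat: the height holds at 58.1, with the tip at 50 mm and about 13 N. I'll lift straight up and back away.

arm_command(
  deltas=[
    [0, -0.004, 0, 0],
    [0, -0.02, 0, 0],
    [0, -0.04, 0, 0],
    [0, -0.045, 0, 0],
    [0, -0.045, 0, 0],
  ],
)

```text
time: 16.2
tool_pos: [563.6, 62.0, 211.8]
tcp_rot: [-1.57, -0.001, 2.856]
contact_force: [0.2, -0.3, 0.9]
grip_width: 0.9
```

arm_command(
  deltas=[
    [0.03, 0, 0, 0],
    [0.04, 0, 0, 0],
    [0.04, 0, 0, 0],
    [0.04, 0, 0, 0],
    [0, 0, 0, 0],
  ],
)

```text
time: 16.7
tool_pos: [415.5, 105.3, 210.3]
tcp_rot: [-1.57, -0.003, 2.858]
contact_force: [0.3, 0.6, -0.3]
grip_width: 0.3
```

```bash
python3 go.py; python3 - <<'E'
from h import *
f=lambda x:cv2.resize(x,(400,400),interpolation=2)
p=vision.capture("side"); b=vision.capture("top")
cv2.imwrite("pics/k.png",np.hstack([f(p["img"][110:290,170:350]),f(b["img"][110:290,180:360])])[:,:,::-1])
q=np.load("q.npy")
from fit import W,L
for c,o in((p,(170,110,0)),(b,(180,110,400))):
  for t in(3.14,2.94):
    print([np.round((proj(c,W(L(x,r),[*q[:3],t]))-o[:2])*2.222+[o[2],0]) for x,r in((105,160),(-101,182))])
E
```

```text
t 16.7 guide tcp [-233.731  117.781  210.273] F [ 0.335  0.639 -0.293] yawerr deg -0.09837887442482751 w 0.3419748261431788
[array([292., 142.]), array([160., 121.])]
[array([294., 129.]), array([159., 106.])]
[array([525.,  68.]), array([466., 218.])]
[array([527.,  64.]), array([466., 217.])]
```

View pics/k.png

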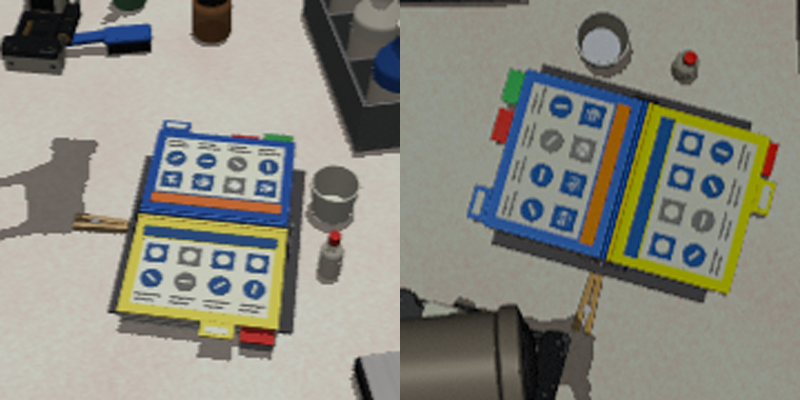

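The blue leaf's far corner is at about (295,143) and its tab at (163,121). That matches the flat prediction of (292,142) and (160,121). The yellow leaf and the other things look unmoved, so I'm handing in.

```bash
python3 -c "
from plant import job; print(job.close_job())"
```

```text
the job is handed in; nothing more can be done
None
```

The guide is open at its yellow leaf. I pushed the blue leaf up by its tab with closed fingertips, turned it over the spine and pressed it down on the left-hand pile. I then backed the arm clear and handed the job in at about 17 s of the 48 s.

- **Blue leaf:** in the last side picture its far corner and tab lie within about 3 pixels of where a flat leaf should be. A leaf still raised 0.2 rad would show about 13 to 15 pixels higher. The final press was about 13 N at the expected height.
- **Yellow leaf and other things:** in the last pictures the yellow leaf lies flat. The cup, stain stick and peg look unmoved. I did not measure them again.
- **Contact:** at the end the wrist force read under 1 N, with the arm clear of everything.
- **What went wrong:** on the first two pushes the fingertips slid up past the tab without moving the leaf. I had first misread that as the leaf having lifted. When I set the fingertips lower, the push on the tab briefly reached about 25 N. I eased it to 6–11 N for the lift, and after that it turned without trouble.

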